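Draw the punch of a disc cutter clear of the copper strip and hold it

ROBOT

A 6-joint arm with a two-finger parallel gripper is mounted at the origin on the work surface. World frame = base frame: x ahead of the robot, y to its left, z up, the work surface at z = 0. Lengths are in m, angles in rad, forces in N, time in s.
With the tool pointing down it reaches from about 0.275 to 0.75 m from the base axis. Payload 10.2 kg.
Tool frame: the origin (TCP) lies midway between the tips of the shut fingers; the grasp point (between the pads) lies 19 mm behind it; z points along the fingers, y is the line along which they close (so a half turn about z gives the same grasp; the last joint's range is limited). The gripper opens to 88 mm and grips with 3 to 60 N. Pads are 18 mm wide; open, the fingers measure 123 mm over their backs; the gripper's body (75 mm by 187 mm) begins 45 mm behind the grasp point.
Start: joints at [0.938, 0.313, 1.498, -0, 1.331, -0.223], TCP at [0.209, 0.482, 0.239] pointing down, gripper open.
Joint ranges: [-2.94, 2.94], [-0.97, 2.17], [0.19, 2.56], [-1.23, 4.37], [0.02, 3.11], [-2.88, 2.88]. Speed limits (rad/s): [2.39, 2.39, 3.01, 3.14, 3.14, 3.14].

INTERFACE

Orientations are given as a unit quaternion [w, x, y, z].
In Python, from bench import get_state, optics, bot, models gives the robot as it stands.
- The arm moves only by the tool apply_moves, never from a script. Its argument "commands" is one flat list of numbers, 7 for each row, row after row: the shift along the tool's x, y, z scaled (see below), then the turn, a rotation vector about the tool's x, y, z scaled (see below), then the opening, from 0 (shut) to 1 (fully open). In form: [tx, ty, tz, ax, ay, az, fingers, tx, ty, tz, ax, ay, az, fingers, ...]. A call has 1 to 8 rows; each row shifts and turns the commanded pose from where the row before left it, along the tool's axes as they then stand; what a row does not reach is not made up. The controller multiplies each number of a shift by 20 mm and each number of a turn by 8 degrees. A row lasts 1/8 s, in which the tool goes at most 62.5 mm and 10.7 degrees, less where a joint would pass 70% of its speed; a pose out of reach is approached as far as the arm can. A call with a number of a shift or a turn outside -1 to 1 is refused whole. A call with a gripper value outside its range is refused whole. The fingers move at their own pace and stop on an object; "newtons" is the grip in N (left out, the last holds). Time passes only in rows, so rows that do not move let the fingers close. It gives the time, the measured TCP pose, the force, the opening and the grip force at its end, in the units of the state.
- get_state(): the state, without advancing time (a new reading comes with each control period).
- optics.grab_frame(name): name is "scene" or "side" or "wrist"; returns a dict with "image" (400x640x3 uint8, red, green, blue), "camera_matrix" (3x3 intrinsics, pixels), "R" (3x3) and "t" (3): a world point X has camera coordinates R X + t. Camera axes: x right, y down, z forward; pixel columns grow to the right and rows downward; lengths in m; the calibration is good to about 2 mm. A picture is of the moment at which its call begins. There is no depth.
- bot.job_done(): hands the job in; it is judged then, once.
Trained networks look in the newest picture that a camera, given by its name, has taken for a name from the list of things; names that differ only in an ending like _2 or _b are one class to them, and where a whole thing is asked for, a point or a joint stands for the part that bears it (a point fixed in the world has none). Each returns a list of dicts, best first, with "conf" (0 to 1); they miss things now and then, are a little off and sometimes report something else, mostly with a low value. They report only what shows in the picture. A call takes as long as a camera call. They do not tell look-alikes from the thing itself.
- models.find_in(camera, label): "extent" ([left, top, right, bottom] in pixels, round what is visible of it).
- models.mark_of(camera, label): "location" ([column, row] in pixels: a listed point, or the origin of a listed thing).
The state is a dict: "time": time; "joint_pos": joint angles; "dq": joint speeds; "tau": joint torques, N m; "tool_pos": TCP position; "orientation": TCP orientation; "wrist_force": force on the tool from outside, world axes, zero at the start; "wrist_torque": the same for the moment, N m; "width": finger opening in m; "gripper_force": force on a finger pad.
Only numpy, scipy, OpenCV 4.12 (cv2) and the standard library are available. Lean on these libraries where they do the work, as an engineer would, in place of code of your own. Each camera call takes 0.05 s, during which the arm holds its last target. There are 200 camera calls.

TASK

A disc has just been cut and the punch is still driven down through the copper strip in the disc cutter. Slacken the cutter's brass clamp bar about a quarter turn anticlockwise, then draw the punch gently straight up, without forcing it sideways in its bore, until its foot is up out of the slot where the strip lies but still well inside the upper plate. Finish while holding it still there, the strip left lying in its slot ready to be pulled out; leave everything else on the bench alone.

Things in the scene. Friction and masses are not known exactly. Their poses are not given: they have to be found in the camera images.
- cutter: Disc cutter fixed to the bench: bright steel plates, 90 mm along x, 150 along y, on a black pad 110 x 170. Origin: centre of its underside, on the bench; z up. Heights in mm: pad to 8, lower die 8-28, slot 28-32, upper plate 32-60. Clamp screw at x = y = 0; punch in use in the bore at x 0, y -52 (bore 1 mm wider than the punch); two empty bores at y +40, +48. Strip along x, sticking out to -x
- clamp_grip (a point): Brass clamp bar (T-bar 48 mm long, 12 wide, 20 high) on the screw in the middle of the upper plate. The point: on the screw's axis at the bar's half height, 84 mm above the bench (bar 74 to 94). x runs along the bar, so grip it across y, 12 mm; z up. The punch stands 52 mm from this axis: open the fingers only some 35 mm here
- clamp (a joint): Turn of the clamp bar in rad, positive anticlockwise seen from above (slackening); 0 (bar along the cutter's x) is tight, it starts at 0 to 0.25 and its stop is at 2.2. It turns with a stiff friction of about 0.12 N m and stays where it is left; it does not rise
- punch: The punch in use: plain upright steel rod, 14 mm thick, 78 mm long, about 120 g, loose in its bore. Origin: centre of its foot; z to the head. At first its foot is 8 mm above the bench (on the pad), its head 86 mm, 26 mm above the upper plate. It slides freely and drops back if let go. Raised 24 mm its foot leaves the slot, raised 52 mm it is out of the upper plate: aim at about 34 mm
- bore_top (a point): Centre of the mouth of the punch's bore, at the top of the cutter's upper plate, 60 mm above the bench; fixed on the cutter
- strip: Copper strip 150 x 46 x 2 mm, loose in the cutter's slot on the lower die, with three round holes; the one 30 mm from its centre towards +x has the punch through it. Origin: centre of its underside; x along it
- stand: Wooden block 60 x 120 x 40 mm, fixed to the bench, in which three spare punches stand; origin: centre of its underside, y along the row. Leave alone
- punch10: Spare steel punch 10 mm in diameter, 78 mm long, standing in the wooden block at its y = -40 mm, head 90 mm above the bench; origin: centre of its foot. Leave alone
- punch18: Spare steel punch 18 mm in diameter, 78 mm long, in the middle of the wooden block; origin: centre of its foot. Leave alone
- punch22: Spare steel punch 22 mm in diameter, 78 mm long, in the wooden block at its y = +40 mm; origin: centre of its foot. Leave alone
- doming_block: Dark steel cube of 60 mm with round hollows; origin: centre of its underside. Leave alone
- mug: Black mug, 82 mm wide and 95 mm high, handle towards its +y; origin: centre of its underside. Leave alone
- mallet: Brass-headed mallet lying on the bench, 42 mm high; origin: under the head's centre, the 200 mm wooden handle towards -x. Leave alone
- pliers: Flat-nose pliers with yellow grips, lying, 165 mm long, 13 mm high; origin: under the pivot. Leave alone
- tray: Low wooden tray 90 x 120 x 18 mm with cut copper discs; origin: centre of its underside. Leave alone
- file: File lying on the bench, 230 mm long with a wooden handle, 21 mm high; origin: underside, where handle and blade meet. Leave alone
Mind the look-alikes: they are no part of the job. What is meant by the strip is not pink, and is the smaller of those in its own colour.

How it is judged:
By the outcome, as a careful person would: the job done as asked, in the order asked, and still so for the second after the job is handed in, while the arm keeps its last pose, push and grip.
It also fails if it takes over 48 s, if anything falls off the work surface, if the arm or the gripper's body presses on something with over 40 N, if the wrist force passes 120 N, or if a joint passes its speed limit or range.

## Working session

There is one attempt and no reset: what is moved stays moved. The work goes in short steps, Python scripts to look and compute and a tool call to move; the robot and the scene stay as the last step left them, time stands still between calls to the robot, and variables do not carry over. Pictures are saved under pics/ and viewed, at most 10 in all, crops included, and the job is handed in when it is done.

Besides the shell and the picture viewer there is one more tool, called after "Request:" as name(argument=value, ...) on one line, values as JSON. apply_moves: Moves the arm, as the interface text tells. Shifts and turns lie within -1 to 1; 1 stands for 20 mm of shift or 8 degrees of turn. Its arguments: {"type":"object","properties":{"commands":{"type":"array","items":{"type":"number"}},"newtons":{"type":"number"}},"required":["commands"]}

```bash
mkdir -p pics; cat > h.py <<'E'
from bench import get_state, optics, bot, models
import numpy as np, cv2
def ray(f,p):
    K,R,t=[np.array(f[k],float) for k in("camera_matrix","R","t")]
    d=R.T@np.linalg.inv(K)@[p[0],p[1],1]; return -R.T@t,d
def atz(f,p,z):
    c,d=ray(f,p); return c+d*(z-c[2])/d[2]
def tri(obs):
    A=np.zeros((3,3));b=np.zeros(3)
    for f,p in obs:
        c,d=ray(f,p);d=d/np.linalg.norm(d);M=np.eye(3)-np.outer(d,d);A+=M;b+=M@c
    return np.linalg.solve(A,b)
def proj(f,X):
    K,R,t=[np.array(f[k],float) for k in("camera_matrix","R","t")]
    q=K@(R@np.array(X)+t);return q[:2]/q[2]
E
python3 - <<'E'
from h import *
np.set_printoptions(precision=3,suppress=True)
Z=dict(cutter=0,clamp_grip=.084,punch=.008,bore_top=.06,strip=.028,stand=0)
for c in("scene","side","wrist"):
    f=optics.grab_frame(c); cv2.imwrite(f"pics/{c}0.png",f["image"][...,::-1])
    print(c,-np.array(f["R"]).T@f["t"])
    for n in Z:
        for m in models.mark_of(c,n)[:4]:
            print(n,round(m["conf"],2),np.array(m["location"]),atz(f,m["location"],Z[n])[:2])
print(get_state())
E
```

```text
scene [ 1.149 -0.541  1.07 ]
cutter 0.88 [366.9 181. ] [0.48  0.196]
clamp_grip 0.6 [231.6 277.5] [ 0.568 -0.38 ]
clamp_grip 0.42 [372.8 165.4] [0.493 0.201]
punch 0.48 [363.  184.2] [0.488 0.17 ]
punch 0.47 [295.4 247.7] [ 0.554 -0.164]
punch 0.46 [285. 257.] [ 0.561 -0.208]
punch 0.42 [303.1 238.2] [ 0.54  -0.125]
bore_top 0.6 [360.6 173.5] [0.48  0.161]
bore_top 0.2 [286.2 257.4] [ 0.593 -0.222]
strip 0.9 [309.5 195.5] [ 0.429 -0.015]
strip 0.76 [341.7 139.7] [0.287 0.244]
strip 0.59 [354.4 179.4] [0.466 0.148]
strip 0.32 [442.9 156.3] [0.577 0.471]
stand 0.79 [293.1 247. ] [ 0.543 -0.165]
side [-0.214 -0.832  0.682]
cutter 0.58 [265.2 192.2] [0.489 0.22 ]
clamp_grip 0.5 [262.  167.2] [0.492 0.229]
punch 0.69 [372.8 231.1] [ 0.561 -0.174]
punch 0.46 [354.2 223.2] [ 0.553 -0.112]
punch 0.4 [384.5 235. ] [ 0.57  -0.208]
bore_top 0.61 [275.5 182.1] [0.488 0.157]
strip 0.88 [195.4 211. ] [0.249 0.224]
strip 0.84 [286.9 227.5] [ 0.385 -0.024]
strip 0.69 [267.9 195.4] [0.454 0.154]
stand 0.66 [368.9 232.1] [ 0.559 -0.162]
wrist [0.143 0.51  0.384]
strip 0.57 [189.3 266.6] [0.253 0.267]
{'time': 1.05, 'joint_pos': array([ 0.938,  0.313,  1.498,  0.   ,  1.331, -0.223]), 'dq': array([-0.001,  0.001, -0.001,  0.002, -0.001, -0.001]), 'tau': array([  0.002, -40.21 , -25.243,   0.07 ,   0.032,  -0.   ]), 'tool_pos': array([0.209, 0.482, 0.239]), 'orientation': array([-0.   ,  0.203,  0.979, -0.   ]), 'wrist_force': array([0.467, 0.138, 0.295]), 'wrist_torque': array([-0.016, -0.022, -0.041]), 'gripper_force': 0.0, 'width': 0.08823342841442504}
```

View pics/scene0.png

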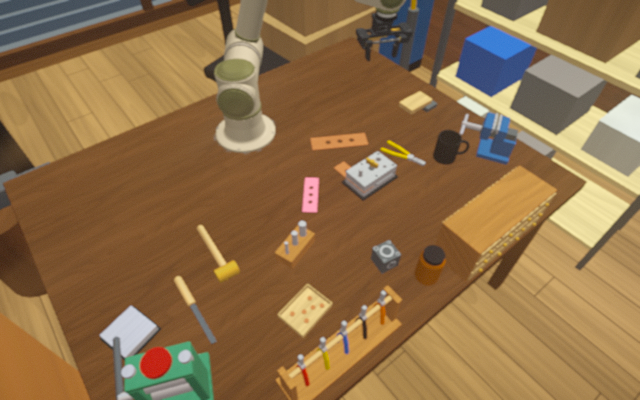

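View pics/side0.png

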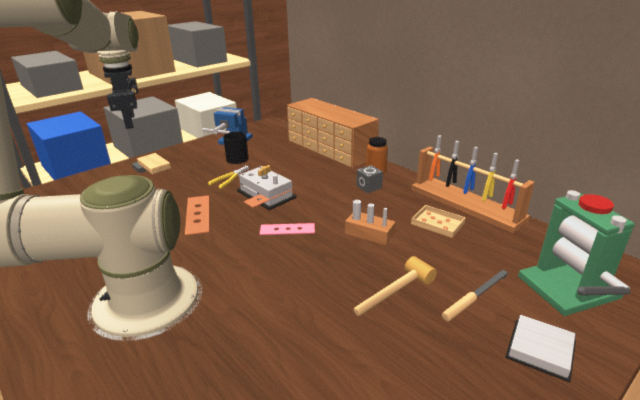

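The scene view shows the cutter near (366,178), with its clamp bar, the punch and a short orange strip end. The larger orange strip at (340,141) and the pink one at (311,195) are look-alikes. I'm moving the wrist camera over the cutter.

Request:
apply_moves(commands=[-1,-0.26,0,0,0,0,0.4,-1,-0.26,0,0,0,0,0.4,-1,-0.26,0,0,0,0,0.4,-1,-0.26,0,0,0,0,0.4,-1,-0.26,0,0,0,0,0.4,-1,-0.26,0,0,0,0,0.4,-1,-0.26,0,0,0,0,0.4,-1,-0.26,0,0,0,0,0.4])

```text
time: 2.05
tool_pos: [0.3399, 0.3792, 0.2387]
orientation: [0.0, 0.203, 0.979, 0.0]
wrist_force: [-0.2, 0.6, -0.2]
width: 0.0351
gripper_force: 0.0
```

Request:
apply_moves(commands=[-1,-0.26,0,0,0,0,0.4,-1,-0.26,0,0,0,0,0.4,-1,-0.26,0,0,0,0,0.4,-1,-0.26,0,0,0,0,0.4,-1,-0.26,0,0,0,0,0.4,-1,-0.26,0,0,0,0,0.4,-1,-0.26,0,0,0,0,0.4,-1,-0.26,0,0,0,0,0.4])

```text
time: 3.05
tool_pos: [0.4706, 0.2768, 0.2387]
orientation: [0.0, 0.204, 0.979, 0.0]
wrist_force: [0.7, 0.1, 0.3]
width: 0.0352
gripper_force: 0.0
```

Request:
apply_moves(commands=[-1,-0.26,0,0,0,0,0.4,-1,-0.26,0,0,0,0,0.4,-1,-0.26,0,0,0,0,0.4,-1,-0.26,0,0,0,0,0.4,-1,-0.26,0,0,0,0,0.4,0,0,0,0,0,-1,0.4,0,0,0,0,0,-1,0.4,0,0,0,0,0,0,0.4])

```text
time: 4.05
tool_pos: [0.5514, 0.2137, 0.2386]
orientation: [-0.0, 0.066, 0.998, 0.0]
wrist_force: [-0.6, -0.2, 0.6]
width: 0.035
gripper_force: 0.0
```

```bash
python3 - <<'E'
from h import *
np.set_printoptions(precision=4,suppress=True)
Z=dict(cutter=0,clamp_grip=.084,punch=.008,bore_top=.06,strip=.028)
f=optics.grab_frame("wrist"); cv2.imwrite("pics/w1.png",f["image"][...,::-1])
import pickle;pickle.dump(f,open("w1.pkl","wb"))
print(-np.array(f["R"]).T@f["t"],f["R"])
for n in Z:
    for m in models.mark_of("wrist",n)[:3]:
        print(n,round(m["conf"],2),np.array(m["location"]),atz(f,m["location"],Z[n])[:2])
    for m in models.find_in("wrist",n)[:2]: print("  box",round(m["conf"],2),np.array(m["extent"]))
print(get_state())
E
```

```text
[0.4801 0.2229 0.3841] [[ 0.1315  0.9913 -0.0005]
 [ 0.9528 -0.1262  0.276 ]
 [ 0.2736 -0.0368 -0.9611]]
cutter 0.61 [309.3 119.5] [0.4825 0.208 ]
  box 0.96 [230.4  57.4 376.8 175.2]
clamp_grip 0.72 [303.5 120.6] [0.4822 0.2054]
clamp_grip 0.55 [540.4 152.1] [0.5448 0.4408]
  box 0.81 [292.9  91.6 317.6 141.5]
punch 0.7 [ 63.  199.8] [ 0.5418 -0.134 ]
punch 0.48 [267.2 123.6] [0.4804 0.1556]
punch 0.46 [539.2 151.6] [0.5603 0.4944]
  box 0.63 [  1.3 198.5  58.8 225.9]
  box 0.56 [245.1 118.6 263.7 133.7]
bore_top 0.61 [254.9 125.5] [0.4806 0.1514]
  box 0.72 [226.3  59.7 382.2 171.9]
strip 0.85 [133.6  77.8] [0.411  0.0181]
strip 0.6 [539.7 152.5] [0.5572 0.4806]
  box 0.96 [ 93.7   9.7 180.6 137.9]
  box 0.83 [220.3  23.2 273.   89.2]
{'time': 4.6, 'joint_pos': array([ 0.1725,  0.4601,  1.2864,  0.    ,  1.395 , -1.2675]), 'dq': array([ 0.0011, -0.001 ,  0.0001,  0.0014, -0.0002, -0.001 ]), 'tau': array([ -0.0065, -47.2988, -25.7136,   0.0081,   0.0782,   0.005 ]), 'tool_pos': array([0.5509, 0.214 , 0.2388]), 'orientation': array([0.    , 0.0653, 0.9979, 0.    ]), 'wrist_force': array([-0.0452,  0.458 , -0.4842]), 'wrist_torque': array([ 0.0667, -0.0182,  0.013 ]), 'gripper_force': 0.0, 'width': 0.03547214242920067}
```

View pics/w1.png

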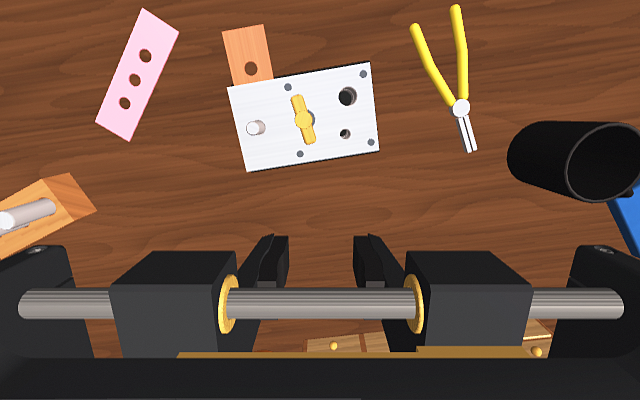

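The wrist view shows the plate with corners near (228,87), (371,61), (379,151) and (247,172). The bar runs from (297,95) to (310,143), and the punch head is at (255,128). I'm fitting these next.

```bash
python3 - <<'E'
from h import *; import pickle
np.set_printoptions(precision=4,suppress=True)
f=pickle.load(open("w1.pkl","rb"));im=f["image"]
hsv=cv2.cvtColor(im,cv2.COLOR_RGB2HSV)
def pts(mask,box):
    m=np.zeros(mask.shape,np.uint8);l,t,r,b=box;m[t:b,l:r]=mask[t:b,l:r]
    c=max(cv2.findContours(m,cv2.RETR_EXTERNAL,cv2.CHAIN_APPROX_NONE)[0],key=cv2.contourArea);return c[:,0]
bar=pts(((hsv[...,0]>15)&(hsv[...,0]<32)&(hsv[...,1]>110)).astype(np.uint8),(280,80,330,155))
pl=pts(((hsv[...,1]<40)&(hsv[...,2]>130)).astype(np.uint8),(215,50,390,185))
for n,p,z in(("bar",bar,.094),("plate",pl,.06)):
    W=np.array([atz(f,q,z)[:2] for q in p.astype(float)])
    r=cv2.minAreaRect((W*1000).astype(np.float32));print(n,len(p),r,cv2.boxPoints(r).tolist())
    print(p.min(0),p.max(0))
for q in [(255.5,128),(347.5,96.5),(345,134)]: print(q,atz(f,q,.086)[:2],atz(f,q,.06)[:2])
cv2.imwrite("pics/w1c.png",cv2.resize(im[50:185,215:395,::-1],None,fx=4,fy=4,interpolation=cv2.INTER_CUBIC))
E
```

```text
bar 109 ((481.1148986816406, 205.88397216796875), (46.3251953125, 16.327333450317383), 17.109146118164062) [[456.57562255859375, 206.87210083007812], [461.3790283203125, 191.26730346679688], [505.6541748046875, 204.89584350585938], [500.85076904296875, 220.50064086914062]]
[291  94] [315 143]
plate 445 ((481.21533203125, 205.55691528320312), (90.68183135986328, 150.08860778808594), 1.687406301498413) [[433.68426513671875, 279.2335205078125], [438.1038818359375, 129.21002197265625], [528.7463989257812, 131.88031005859375], [524.3267822265625, 281.90380859375]]
[227  62] [378 171]
(255.5, 128) [0.483  0.1573] [0.4832 0.1515]
(347.5, 96.5) [0.4656 0.2509] [0.4643 0.2534]
(345, 134) [0.5004 0.2447] [0.5022 0.2466]
```

View pics/w1c.png

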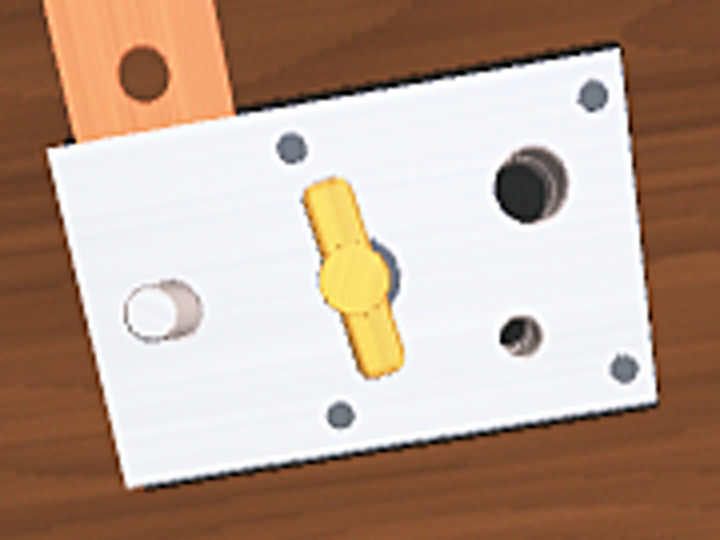

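Request:
apply_moves(commands=[0,0,0,0,0,0.98,0.4,0,0,0,0,0,0.98,0.4,0,0,0,0,0,0.98,0.4,0,0,0,0,0,0.98,0.4,0,0,0,0,0,0.98,0.4,0,0,0,0,0,0.98,0.4,0,0,0,0,0,0.98,0.4,0,0,0,0,0,0.98,0.4])

```text
time: 5.6
tool_pos: [0.5509, 0.214, 0.2387]
orientation: [-0.0, 0.577, 0.817, -0.0]
wrist_force: [-0.4, -0.5, 0.0]
width: 0.0354
gripper_force: 0.0
```

Request:
apply_moves(commands=[0,0,0,0,0,0.98,0.4,0,0,0,0,0,0.98,0.4,0,0,0,0,0,0.98,0.4,0,0,0,0,0,0.98,0.4,0,0,0,0,0,0.98,0.4,0,0,0,0,0,0.98,0.4,0,0,0,0,0,0.98,0.4,0,0,0,0,0,0.98,0.4])

```text
time: 6.6
tool_pos: [0.5509, 0.2141, 0.2388]
orientation: [-0.0, 0.918, 0.397, 0.0]
wrist_force: [0.3, -0.7, -0.4]
width: 0.035
gripper_force: 0.0
```

Request:
apply_moves(commands=[0,0,0,0,0,0.98,0.4,0,0,0,0,0,0.98,0.4,0,0,0,0,0,0.98,0.4,0,0,0,0,0,0.98,0.4,-0.87,-0.14,0,0,0,0,0.4,-0.87,-0.14,0,0,0,0,0.4,-0.87,-0.14,0,0,0,0,0.4,-0.87,-0.14,0,0,0,0,0.4])

```text
time: 7.6
tool_pos: [0.4803, 0.2059, 0.2388]
orientation: [0.0, 0.991, 0.137, 0.0]
wrist_force: [0.0, -0.1, 0.1]
width: 0.0355
gripper_force: 0.0
```

Request:
apply_moves(commands=[0,0,1,0,0,0,0.4,0,0,1,0,0,0,0.4,0,0,1,0,0,0,0.4,0,0,1,0,0,0,0.4,0,0,1,0,0,0,0.4,0,0,1,0,0,0,0.4,0,0,0,0,0,0,0.4])

```text
time: 8.48
tool_pos: [0.4803, 0.2058, 0.1178]
orientation: [0.0, 0.991, 0.137, -0.001]
wrist_force: [0.0, 0.0, 0.6]
width: 0.0352
gripper_force: 0.0
```

```bash
python3 - <<'E'
from h import *
from scipy.spatial.transform import Rotation as Ro
s=get_state();q=s["orientation"];R=Ro.from_quat([q[1],q[2],q[3],q[0]]).as_matrix()
print(s["time"],s["tool_pos"],np.degrees(np.arctan2(R[1,1],R[0,1])),s["joint_pos"],R[:,2])
d=np.array([.4812,.2056,.067])-s["tool_pos"];print("tool-axis rows",R.T@d/.02)
f=optics.grab_frame("side");u=proj(f,[.481,.205,.08]);u=u.astype(int)
cv2.imwrite("pics/s2.png",cv2.resize(f["image"][u[1]-60:u[1]+60,u[0]-80:u[0]+80,::-1],None,fx=5,fy=5,interpolation=cv2.INTER_CUBIC))
E
```

```text
8.475 [0.48027069 0.20583792 0.11783032] -74.28772837279843 [ 1.80451955e-01  4.37098515e-01  1.65947754e+00 -2.50355787e-06
  1.04749406e+00  1.47701838e+00] [-2.43684092e-03 -4.46773007e-04 -9.99996931e-01]
tool-axis rows [0.04777677 0.02461879 2.5414003 ]
```

View pics/s2.png

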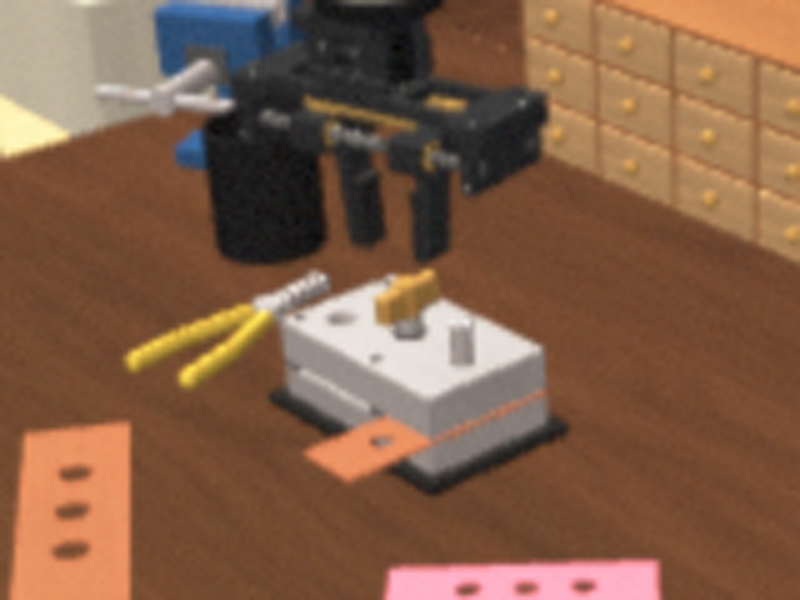

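Request:
apply_moves(commands=[0.05,0.02,0.85,0,0,0,0.4,0,0,0.85,0,0,0,0.4,0,0,0.8,0,0,0,0.4,0,0,0,0,0,0,0.4])

```text
time: 9.02
tool_pos: [0.4817, 0.2058, 0.0683]
orientation: [0.0, 0.991, 0.137, -0.001]
wrist_force: [0.2, -0.4, -0.5]
width: 0.0353
gripper_force: 0.0
```

Request:
apply_moves(commands=[0,0,0,0,0,0,0,0,0,0,0,0,0,0,0,0,0,0,0,0,0,0,0,0,0,0,0,0], newtons=35)

```text
time: 9.52
tool_pos: [0.4823, 0.2059, 0.0693]
orientation: [0.0, 0.991, 0.137, 0.001]
wrist_force: [0.1, -1.5, 4.0]
width: 0.0137
gripper_force: 35.0
```

Request:
apply_moves(commands=[0,0,0,0,0,-0.7,0,0,0,0,0,0,-0.7,0,0,0,0,0,0,-0.7,0,0,0,0,0,0,-0.7,0])

```text
time: 10.02
tool_pos: [0.4823, 0.2059, 0.0693]
orientation: [0.0, 0.945, 0.328, 0.001]
wrist_force: [-0.8, 0.2, 6.6]
width: 0.014
gripper_force: 35.2
```

Request:
apply_moves(commands=[0,0,0,0,0,-0.7,0,0,0,0,0,0,-0.7,0,0,0,0,0,0,-0.7,0,0,0,0,0,0,-0.7,0,0,0,0,0,0,-0.7,0,0,0,0,0,0,-0.7,0,0,0,0,0,0,-0.7,0,0,0,0,0,0,-0.7,0])

```text
time: 11.02
tool_pos: [0.4822, 0.206, 0.0693]
orientation: [0.0, 0.748, 0.663, 0.0]
wrist_force: [-0.7, -0.3, 5.5]
width: 0.0135
gripper_force: 35.2
```

Request:
apply_moves(commands=[0,0,0,0,0,-0.7,0,0,0,0,0,0,-0.7,0,0,0,0,0,0,-0.7,0,0,0,0,0,0,-0.7,0,0,0,0,0,0,0,0,0,0,0,0,0,0,0])

```text
time: 11.78
tool_pos: [0.4821, 0.206, 0.0693]
orientation: [0.0, 0.607, 0.795, 0.0]
wrist_force: [-1.0, -0.4, 5.8]
width: 0.0136
gripper_force: 35.1
```

Request:
apply_moves(commands=[0,0,0,0,0,0,0.4,0,0,0,0,0,0,0.4,0,0,-0.8,0,0,0,0.4,0,0,-0.8,0,0,0,0.4,0,0,-0.8,0,0,0.85,0.4,0,0,0,0,0,0.85,0.4,0,0,0,0,0,0,0.4])

```text
time: 12.65
tool_pos: [0.4822, 0.2059, 0.1178]
orientation: [0.0, 0.696, 0.718, 0.001]
wrist_force: [-1.6, -0.3, 0.1]
width: 0.0352
gripper_force: 0.0
```

Request:
apply_moves(commands=[-0.9,0,0,0,0,0,0.4,-0.9,0,0,0,0,0,0.4,-0.82,0,0,0,0,0,0.4,0,0,0,0,0,0,0.4])

```text
time: 13.15
tool_pos: [0.4837, 0.1521, 0.1168]
orientation: [-0.0, 0.697, 0.717, -0.0]
wrist_force: [-0.3, 0.6, -0.3]
width: 0.0357
gripper_force: 0.0
```

```bash
python3 - <<'E'
from h import *
from scipy.spatial.transform import Rotation as Ro
s=get_state();q=s["orientation"];R=Ro.from_quat([q[1],q[2],q[3],q[0]]).as_matrix()
print(s["time"],s["tool_pos"],np.degrees(np.arctan2(R[1,1],R[0,1])),R[:,2],s["width"])
d=np.array([.4827,.1536,.0635])-s["tool_pos"];print("rows",R.T@d/.02)
ims=[]
for c in("side","wrist"):
    f=optics.grab_frame(c);u=proj(f,[.481,.18,.08]).astype(int);u=np.clip(u,[60,60],[580,340]);print(c,u)
    ims.append(cv2.resize(f["image"][u[1]-60:u[1]+60,u[0]-60:u[0]+60,::-1],(400,400),interpolation=cv2.INTER_CUBIC))
    for z in(.06,.086):print(proj(f,[.4827,.1536,z]))
    for m in models.mark_of(c,"punch")[:3]: print(m,atz(f,m["location"],.008)) 
cv2.imwrite("pics/p3.png",np.hstack(ims))
E
```

```text
13.15 [0.48365911 0.15211395 0.1167506 ] 1.6164185248485616 [-1.57544515e-04 -6.45213784e-05 -9.99999986e-01] 0.03568036473550385
rows [ 0.07578538 -0.04541624  2.66253296]
side [268 174]
[274.89903291 183.0215013 ]
[274.32662777 175.32073609]
{'location': [357.7, 225.5], 'conf': 0.67} [ 0.55179748 -0.12686938  0.008     ]
{'location': [384.7, 232.7], 'conf': 0.63} [ 0.57844171 -0.20117598  0.008     ]
{'location': [371.3, 231.2], 'conf': 0.63} [ 0.55785446 -0.17162688  0.008     ]
wrist [319 187]
[320.47228402 216.11279601]
[320.45496292 229.38490513]
{'location': [320.5, 195.0], 'conf': 0.93} [0.48264423 0.15557587 0.008     ]
```

View pics/p3.png

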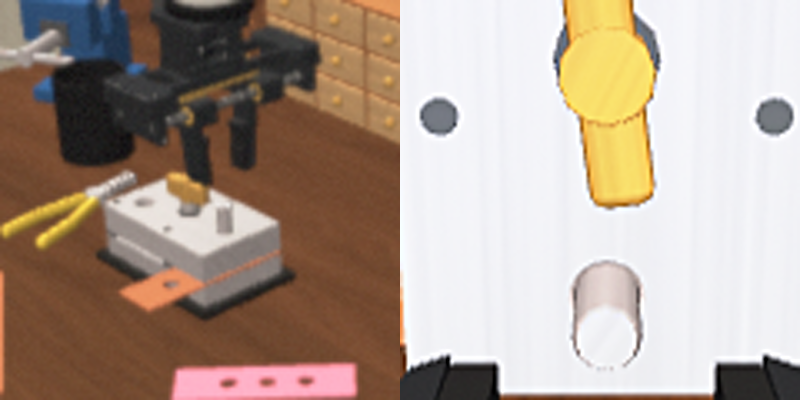

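Request:
apply_moves(commands=[0.08,-0.03,0.9,0,0,0,0.4,0,0,0.9,0,0,0,0.4,0,0,0.84,0,0,0,0.4,0,0,0,0,0,0,0.4,0,0,0,0,0,0,0.3], newtons=10)

```text
time: 13.98
tool_pos: [0.4832, 0.1553, 0.0645]
orientation: [0.0, 0.696, 0.718, 0.0]
wrist_force: [-0.4, 0.2, 0.4]
width: 0.0277
gripper_force: 0.0
```

Request:
apply_moves(commands=[0,0,0,0,0,0,0.12,0,0,0,0,0,0,0.1,0,0,0,0,0,0,0,0,0,0,0,0,0,0,0,0,0,0,0,0,0], newtons=10)

```text
time: 14.6
tool_pos: [0.4833, 0.1551, 0.0644]
orientation: [0.0, 0.696, 0.718, 0.0]
wrist_force: [0.4, -0.1, 5.4]
width: 0.0131
gripper_force: 10.0
```

```bash
python3 - <<'E'
from h import *
print(get_state())
E
```

```text
{'time': 14.6, 'joint_pos': array([7.92933790e-02, 4.87858345e-01, 1.75049783e+00, 1.31615626e-05,
       9.01973813e-01, 4.92860720e-02]), 'dq': array([-0.00114332,  0.00063292,  0.00110853, -0.00187735,  0.00078029,
        0.00058315]), 'tau': array([-1.14668827e-02, -3.92474163e+01, -1.75589955e+01,  5.15282806e-02,
        5.46130410e-02,  1.80898796e-04]), 'tool_pos': array([0.48330281, 0.15507238, 0.06441461]), 'orientation': array([4.12937919e-04, 6.96421194e-01, 7.17632999e-01, 4.77588958e-04]), 'wrist_force': array([ 0.37858587, -0.12544967,  5.39099823]), 'wrist_torque': array([-0.08620778,  0.04762483, -0.03040338]), 'gripper_force': 9.974188812220746, 'width': 0.013065301975282348}
```

Request:
apply_moves(commands=[0,0,-0.1,0,0,0,0,0,0,-0.1,0,0,0,0,0,0,-0.1,0,0,0,0,0,0,-0.1,0,0,0,0], newtons=12)

```text
time: 15.1
tool_pos: [0.4827, 0.155, 0.0719]
orientation: [-0.0, 0.696, 0.718, -0.0]
wrist_force: [0.0, 0.1, -2.4]
width: 0.0131
gripper_force: 12.0
```

Request:
apply_moves(commands=[0,0,-0.1,0,0,0,0,0,0,-0.1,0,0,0,0])

```text
time: 15.35
tool_pos: [0.4828, 0.155, 0.076]
orientation: [-0.0, 0.696, 0.718, -0.0]
wrist_force: [0.4, 0.9, -1.0]
width: 0.0134
gripper_force: 12.0
```

```bash
python3 - <<'E'
from h import *
s=get_state();print(s["time"],s["tool_pos"],s["wrist_force"],s["wrist_torque"],s["width"])
f=optics.grab_frame("side");u=proj(f,[.483,.154,.08]).astype(int)
a=cv2.resize(f["image"][u[1]-40:u[1]+40,u[0]-40:u[0]+40,::-1],(480,480),interpolation=cv2.INTER_CUBIC)
cv2.imwrite("pics/p4.png",a)
E
```

```text
15.35 [0.48277531 0.15504201 0.07604571] [ 0.365731    0.86036624 -0.98680233] [-0.04775087  0.10709516 -0.01481339] 0.013380419006074404
```

View pics/p4.png

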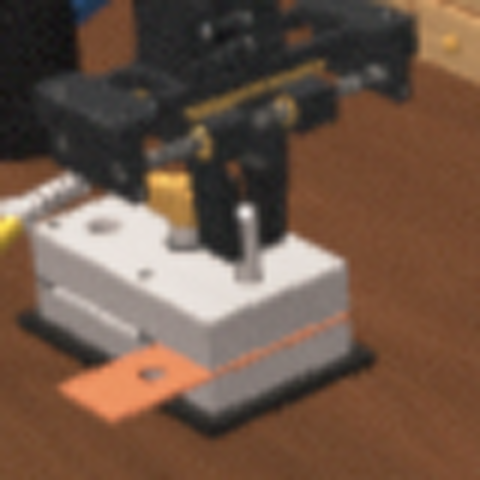

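The punch is held between the fingers and has risen about 12 mm (head at (248,210), bore mouth at (250,278)). Side force is below 1 N, so I'm continuing.

Request:
apply_moves(commands=[0,0,-0.1,0,0,0,0,0,0,-0.1,0,0,0,0,0,0,-0.1,0,0,0,0,0,0,-0.1,0,0,0,0,0,0,-0.1,0,0,0,0,0,0,-0.1,0,0,0,0])

```text
time: 16.15
tool_pos: [0.4829, 0.1551, 0.088]
orientation: [-0.0, 0.696, 0.718, -0.0]
wrist_force: [0.5, -0.2, -1.1]
width: 0.0134
gripper_force: 12.0
```

Request:
apply_moves(commands=[0,0,-0.1,0,0,0,0,0,0,-0.1,0,0,0,0,0,0,-0.1,0,0,0,0,0,0,-0.1,0,0,0,0,0,0,-0.1,0,0,0,0,0,0,0,0,0,0,0,0,0,0,0,0,0,0])

```text
time: 17.02
tool_pos: [0.4828, 0.155, 0.0979]
orientation: [-0.0, 0.696, 0.718, -0.0]
wrist_force: [-0.5, 0.6, -1.6]
width: 0.0131
gripper_force: 12.0
```

```bash
python3 - <<'E'
from h import *
s=get_state();print(s["time"],s["tool_pos"],s["wrist_force"],s["wrist_torque"],s["width"])
ims=[]
for c in("side","scene"):
    f=optics.grab_frame(c);u=proj(f,[.483,.154,.08]).astype(int)
    ims.append(cv2.resize(f["image"][u[1]-40:u[1]+40,u[0]-40:u[0]+40,::-1],(400,400),interpolation=cv2.INTER_CUBIC))
    print(c,[((proj(f,[.4827,.1536,z])-u+40)*5).round() for z in(.06,.086,.120)])
cv2.imwrite("pics/p5.png",np.hstack(ims))
E
```

```text
17.025 [0.48284019 0.15504394 0.09787713] [-0.52581166  0.57062671 -1.64910582] [0.01587225 0.06592882 0.02424049] 0.013135079760666543
side [array([204., 230.]), array([202., 192.]), array([198., 140.])]
scene [array([198., 225.]), array([200., 198.]), array([204., 161.])]
```

View pics/p5.png

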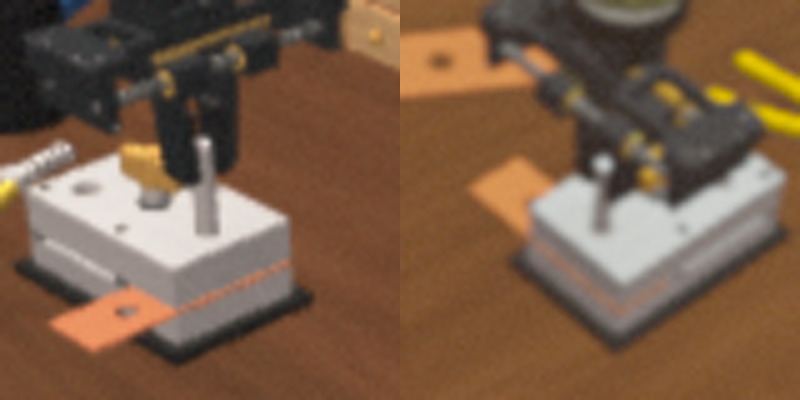

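The head is at row 138, against 140 predicted for a 34 mm raise. The strip is still in its slot, and the load is roughly the punch's own weight. Handing in.

```bash
python3 -c "
from bench import bot
print(bot.job_done())"
```

```text
the job is handed in; nothing more can be done
None
```

The job is handed in: I slackened the clamp bar by about a quarter turn anticlockwise and drew the punch straight up about 34 mm. The arm is holding it still there, inside the upper plate, and the strip still lies in its slot.

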